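Push the board carrier into its holder and close the jaw

TASK

Load the board carrier into the holder bolted to the bench using pushes only: slide the carrier along the bench, without lifting it, until its long edge lies flush along the holder's back bar, and push the sliding jaw along the bar until the carrier sits snugly between the jaw and the fixed end stop. Do not pick up or carry anything, and leave the jar, the spool and the screwdriver where they are.

Things in the scene. Friction and masses are not known exactly. Their poses are not given: they have to be found in the camera images.
- carrier: Loose flat black tray with a green phone board in its top, 90 mm (its x) by 120 mm (its y), 16 mm high, 0.2 to 0.42 kg. Starts on the bench on the robot's side of the holder, turned up to 25 degrees from it. Origin: centre of its underside, z up. Seated, its origin is at x = -45 mm, y = +50 mm in the holder's frame, its yaw equal to the holder's.
- holder: Aluminium board holder fixed to the bench, open towards the robot. Origin: on the bench, middle of the back bar's front face. +x points away from the robot through the bar, +y along the bar to the robot's left, towards the end stop. Bar 320 mm along y, 22 mm thick (x 0 to 22 mm), 20 mm high. No floor: the carrier stays on the bench.
- jaw (a joint): How far the dark sliding jaw stands along the bar towards the end stop (m). Its inner face is at y = -110 mm + this value in the holder's frame: 0 fully open, 0.100 closed on a seated carrier, 0.120 end of travel. About 2 N of friction, no spring; stays where it is left. Starts between 0 and 0.015.
- jaw_push (a point): Centre of the jaw's outer side face (facing the holder's -y), 18 mm above the bench; push it towards +y. The jaw block spans x -60 to 0 mm in the holder's frame (this point at x = -30), is 24 mm wide along y and spans 1.5 to 37.5 mm above the bench. A black knob 18 mm wide, up to 54 mm high, stands on it at x = +12 mm.
- jar: Bystander: upright closed jar, 40 mm across, 42 mm high. Origin: centre of its underside.
- spool: Bystander: upright grey flanged spool, 50 mm across, 36 mm high. Origin: centre of its underside.
- driver: Bystander: screwdriver about 150 mm long, lying on the bench along its own x axis to the robot's right of the holder, its blade to +x. Origin: on its lower side near the middle of its length.
- end_stop (a point): Centre of the inner face of the holder's fixed end stop, at x = -30, y = +110 mm in the holder's frame, 10 mm above the bench. The stop is a block 24 mm wide along y, 20 mm high, reaching from the bar 60 mm towards the robot (x -60 to 0 mm).
Things that resemble listed ones, but are neither listed nor needed, are in the scene too. There is more than one size of the carrier; the one meant has the size given above.

How it is judged (in metres and radians):
At the end, for the whole second after the job is handed in: The carrier lies flat and at rest on the bench, its long edge within 3.5 mm of the back bar and turned less than 2.3 degrees from it, its short end within 3.5 mm of the fixed end stop, and the jaw closed to within 3.5 mm of its fully closed place against the carrier (joint 0.0965 to 0.103) (x of carrier in the frame of holder between -0.0485 and -0.042 m and angle between the y axis of carrier and the y axis of holder, either way round below 0.04 rad and y of carrier in the frame of holder between 0.0465 and 0.053 m and value of joint jaw between 0.0965 and 0.103 m and height (world z) of carrier below 0.003 m and angle between carrier's own z axis and vertical below 0.05 rad and linear speed of carrier below 0.01 m/s); the robot touches nothing.
It fails at once if the carrier was lifted off the bench or tipped (height (world z) of carrier above 0.008 m or angle between carrier's own z axis and vertical above 0.15 rad).
It fails at once if the jar, the spool or the screwdriver was disturbed (moved more than 20 mm) (distance of any of jar, spool, driver from where it was at the start of the episode above 0.02 m).
It also fails if it takes over 48 s, if anything falls off the work surface, if the arm or the gripper's body presses on something with over 40 N, if the wrist force passes 120 N, or if a joint passes its speed limit or range.

ROBOT

A 6-joint arm with a two-finger parallel gripper is mounted at the origin on the work surface. World frame = base frame: x ahead of the robot, y to its left, z up, the work surface at z = 0. Lengths are in m, angles in degrees, forces in N, time in s.
With the tool pointing down it reaches from about 0.4 to 0.825 m from the base axis. Payload 7 kg.
Tool frame: the origin (TCP) lies at the centre of the arm's flange, where the gripper is bolted on; the fingertips stand 178 mm ahead of it and the grasp point (between the pads) lies 159 mm ahead of it; z points along the fingers, y is the line along which they close (so a half turn about z gives the same grasp; the last joint's range is limited). The gripper opens to 88 mm and grips with 3 to 60 N. Pads are 19 mm wide; open, the fingers measure 130 mm over their backs; the gripper's body (78 mm by 193 mm) begins 47 mm behind the grasp point.
Start: joints at [-47.55, 20.546, 0.682, 0, -70.136, -16.507], TCP at [0.295, -0.607, 0.405] pointing down, gripper open.
Joint ranges: [-176.03, 176.03], [-82.01, 121.73], [-58.28, 71.71], [-173.87, 95.51], [-174.79, -0.11], [-173.66, 173.66]. Speed limits (degrees/s): [136.94, 136.94, 172.46, 180, 180, 180].

INTERFACE

Orientations are given as [roll, pitch, yaw] about the fixed x, y, z axes, in that order (R = Rz(yaw) Ry(pitch) Rx(roll)).
In Python, from plant import telemetry, snapshot, workorder, nets gives the robot as it stands.
- The arm moves only by the shell command python3 -m creep 'ROWS'. ROWS is JSON, a list that holds one entry, the list of rows, each a list of 5 numbers: the shift along the tool's x, y, z normalised to -1 to 1, where 1 is 0.2 m, then the turn about the tool's z normalised to -1 to 1, where 1 is pi/2 rad, then the opening, from 0 (shut) to 1 (fully open). In form: [[[x, y, z, spin, hand], ...]]. A call has 1 to 8 rows; each row shifts and turns the commanded pose from where the row before left it, along the tool's axes as they then stand; what a row does not reach is not made up. A row lasts 1/12 s, in which the tool goes at most 41.7 mm and 7.16 degrees, less where a joint would pass 70% of its speed; a pose out of reach is approached as far as the arm can. A call with a number of a shift or a turn outside -1 to 1 is refused whole. A call with a gripper value outside its range is refused whole. The fingers move at their own pace and stop on an object; the grip force is fixed at half the most. Time passes only in rows, so rows that do not move let the fingers close. It gives the time, the measured TCP pose, the force, the opening and the grip force at its end, in the units of the state.
- telemetry.get_obs(): the state, without advancing time (a new reading comes with each control period).
- snapshot(name): name is "side" or "top"; returns a dict with "frame" (384x512x3 uint8, red, green, blue), "fx", "fy", "cx", "cy" (pixels), "rvec" (rotation vector, rad) and "tvec" (3), from world to camera coordinates, as OpenCV has them. Camera axes: x right, y down, z forward; pixel columns grow to the right and rows downward; lengths in m; the calibration is good to about 2 mm. A picture is of the moment at which its call begins. There is no depth.
- workorder.close_job(): hands the job in; it is judged then, once.
Trained networks look in a picture, given as the dict that the camera call returned (one of the last four; its "shot" number tells which), for a name from the list of things; names that differ only in an ending like _2 or _b are one class to them, and where a whole thing is asked for, a point or a joint stands for the part that bears it (a point fixed in the world has none). Each returns a list of dicts, best first, with "confidence" (0 to 1); they miss things now and then, are a little off and sometimes report something else, mostly with a low value. They report only what shows in the picture. A call takes as long as a camera call. They do not tell look-alikes from the thing itself.
- nets.find_in(picture, query): "uv" ([column, row] in pixels, amid what is visible of it).
- nets.masks_of(picture, query): "region" (384x512 bool, what is visible of it) and "uv" ([column, row] in pixels, amid what is visible of it).
- nets.landmark_of(picture, query): "uv" ([column, row] in pixels: a listed point, or the origin of a listed thing).
The state is a dict: "clock": time; "joint_pos": joint angles; "qvel": joint speeds; "tau": joint torques, N m; "tool_pos": TCP position; "orientation": TCP orientation; "force": force on the tool from outside, world axes, zero at the start; "moment": the same for the moment, N m; "opening": finger opening in m; "gripper_force": force on a finger pad.
Only numpy, scipy, OpenCV 4.12 (cv2) and the standard library are available. Lean on these libraries where they do the work, as an engineer would, in place of code of your own. Each camera call takes 0.05 s, during which the arm holds its last target. There are 200 camera calls.

## Working session

There is one attempt and no reset: what is moved stays moved. The work goes in short steps, Python scripts to look and compute and a shell command to move; the robot and the scene stay as the last step left them, time stands still between calls to the robot, and variables do not carry over. Pictures are saved under pics/ and viewed, at most 10 in all, crops included, and the job is handed in when it is done.

```bash
ls; mkdir -p pics; cat > h.py <<'E'
import numpy as np, cv2
from plant import telemetry, snapshot, workorder, nets
def cam(p):
    R=cv2.Rodrigues(np.array(p['rvec'],float))[0]; return R,np.array(p['tvec'],float).ravel()
def w2p(p,X):
    R,t=cam(p); c=np.atleast_2d(X)@R.T+t
    return np.c_[p['fx']*c[:,0]/c[:,2]+p['cx'],p['fy']*c[:,1]/c[:,2]+p['cy']]
def p2w(p,uv,z):
    R,t=cam(p); uv=np.atleast_2d(uv).astype(float)
    d=np.c_[(uv[:,0]-p['cx'])/p['fx'],(uv[:,1]-p['cy'])/p['fy'],np.ones(len(uv))]@R
    o=-R.T@t; return o+d*((z-o[2])/d[:,2])[:,None]
E
python3 - <<'E'
from h import *
for n in ['top','side']:
    p=snapshot(n); cv2.imwrite(f'pics/{n}0.png',cv2.resize(p['frame'][:,:,::-1],(800,600),interpolation=cv2.INTER_CUBIC))
    R,t=cam(p); print(n,'campos',(-R.T@t).round(3))
    for q in ['carrier','holder','jaw','jaw_push','end_stop','jar','spool','driver']:
        z={'jaw_push':.018,'end_stop':.01}.get(q,0)
        for f in ('landmark_of','masks_of'):
            try:
                for d in getattr(nets,f)(p,q)[:4]: print(n,q,f[:4],round(d['confidence'],2),np.round(d['uv'],1),p2w(p,d['uv'],z)[0].round(4)[:2], d['region'].sum() if 'region' in d else '')
            except Exception as e: print(q,f,e)
print(telemetry.get_obs())
E
```

```text
pics
top campos [0.303 0.041 0.956]
top carrier land 0.69 [376.9 280.6] [ 0.2967 -0.2229] 
top carrier land 0.63 [283.5 193.1] [ 0.5117 -0.0339] 
top carrier mask 0.68 [283.6 191.9] [ 0.5146 -0.0344] 2106
top carrier mask 0.55 [372.2 276.9] [ 0.3055 -0.2136] 3451
top holder land 0.82 [262.1 137.3] [0.6525 0.0048] 
top holder mask 0.98 [268.5 133.2] [ 0.6616 -0.0114] 2263
jaw landmark_of it knows: carrier, driver, end_stop, holder, jar, jaw_push, spool
top jaw mask 0.97 [313.8 130.3] [ 0.6604 -0.1208] 475
top jaw_push mask 0.97 [314.2 131.9] [ 0.6496 -0.1183] 507
top end_stop land 0.97 [220.4 157.6] [0.6063 0.1069] 
top jar land 0.79 [185.  224.5] [0.4559 0.1979] 
top jar mask 0.62 [182.6 221.4] [0.4635 0.2031] 277
top spool land 0.71 [173.5 173.6] [0.5789 0.2201] 
top spool mask 0.91 [173.2 171.8] [0.5833 0.2206] 458
top spool mask 0.37 [184.5 221.3] [0.4634 0.1988] 299
top driver land 0.81 [380.1 161.1] [ 0.5712 -0.2691] 
top driver land 0.21 [185.6 223.7] [0.4577 0.1965] 
top driver mask 0.9 [389. 176.] [ 0.5333 -0.2847] 335
side campos [0.266 0.976 0.758]
side carrier land 0.92 [3
[... 1203 characters left out ...]
41.8] [ 0.5538 -0.3089] 195
{'clock': 1.6, 'joint_pos': array([-4.75503199e+01,  2.05466786e+01,  6.81451020e-01,  7.37406674e-04,
       -7.01362569e+01, -1.65078776e+01]), 'qvel': array([ 0.07463534, -0.11605324, -0.04572914, -0.02988593, -0.02889203,
        0.00594856]), 'tau': array([-3.08728331e-04, -5.82369912e+01,  2.93286324e+01,  7.00220570e+00,
        1.24422455e-02, -2.02347076e-05]), 'tool_pos': array([ 0.29526549, -0.6069704 ,  0.40465611]), 'orientation': array([ 1.79998774e+02, -1.08675802e-03, -1.54057947e+02]), 'force': array([ 0.59128909,  0.02106481, -0.07548647]), 'moment': array([0.03019098, 0.06256279, 0.01338752]), 'gripper_force': 0.0, 'opening': 0.0877780166083338}
```

View pics/top0.png

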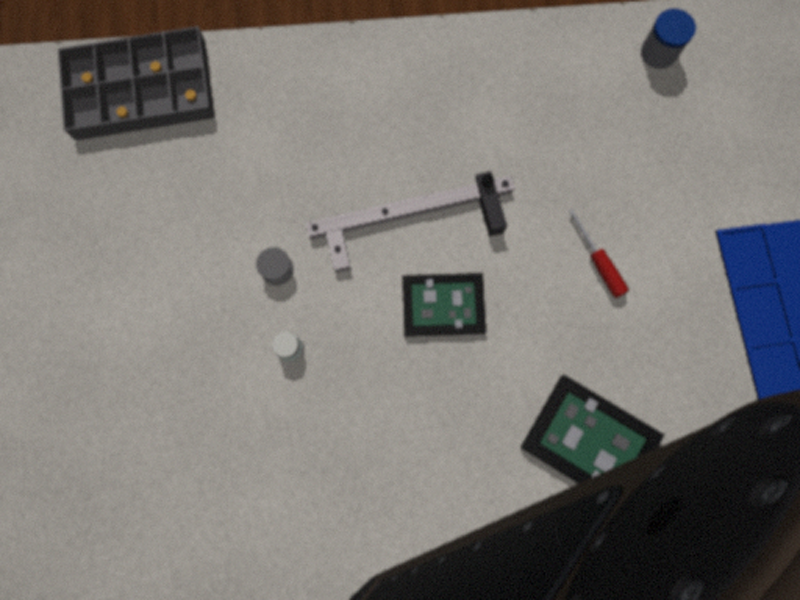

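```bash
python3 - <<'E'
from h import *
p=snapshot('top')
# carriers: corner fits from masks (on top plane z=.016)
for d in nets.masks_of(p,'carrier')[:3]:
    m=d['region'].astype(np.uint8); ys,xs=np.nonzero(m)
    w=p2w(p,np.c_[xs,ys],.016)[:,:2].astype(np.float32)
    r=cv2.minAreaRect(w*1000); print('carrier',round(d['confidence'],2),np.round(r[0],1),np.round(r[1],1),round(r[2],1))
for q in ['holder','jaw']:
    d=nets.masks_of(p,q)[0]; ys,xs=np.nonzero(d['region']); w=p2w(p,np.c_[xs,ys],.02)[:,:2].astype(np.float32)
    r=cv2.minAreaRect(w*1000); print(q,np.round(r[0],1),np.round(r[1],1),round(r[2],1),np.round(cv2.boxPoints(r)).tolist())
f=p['frame'][100:260,150:430]
cv2.imwrite('pics/crop0.png',cv2.resize(f[:,:,::-1],(800,457),interpolation=cv2.INTER_CUBIC))
E
```

```text
carrier 0.81 [ 295.  -222.8] [166.3 124.3] 54.4
carrier 0.58 [505.8 -32.6] [119.7  92.1] 87.4
holder [629.8  -2.9] [101.8 320.6] 12.3 [[546.0, 143.0], [614.0, -170.0], [714.0, -149.0], [645.0, 165.0]]
jaw [ 655.7 -116.7] [98.8 29.1] 7.6 [[605.0, -109.0], [609.0, -138.0], [707.0, -125.0], [703.0, -96.0]]
```

View pics/crop0.png

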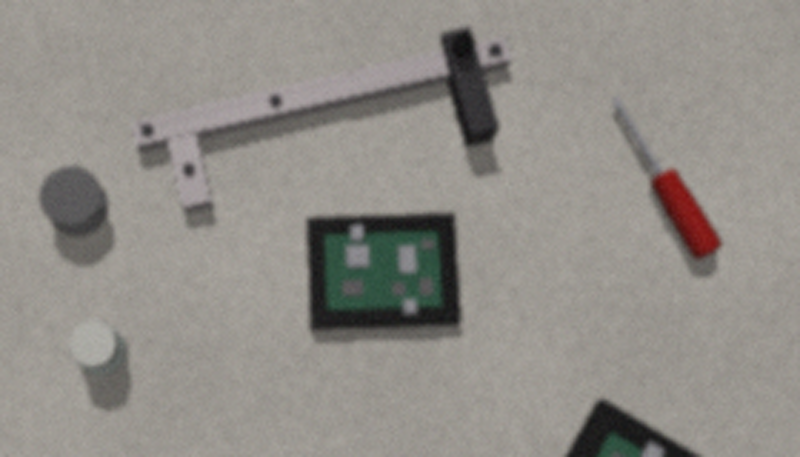

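The one 120 x 92 mm is the carrier at px (283,193), in front of the holder. The one at px (375,277) measures about 166 x 124 mm and is a larger look-alike, so it isn't the one meant. The crop shows the jaw at px (314,131), the stop at (217,160), the driver at (388,165), the spool at (175,172) and the jar at (183,221). Next I'll fit the holder yaw more precisely.

```bash
cat >> h.py <<'E'
from scipy.optimize import minimize
def rect(cx,cy,a,b,z,x0,x1,y0,y1):
    c,s=np.cos(a),np.sin(a); return [[cx+c*x-s*y,cy+s*x+c*y,z] for x,y in((x0,y0),(x1,y0),(x1,y1),(x0,y1))]
def edgefit(ps,rects,p0,sign=1,step=(.006,.006,.04)):
    # maximise brightness step (inside minus outside) along the visible rectangle outlines
    gs=[cv2.GaussianBlur(p['frame'].astype(np.float32).mean(2),(0,0),.8) for p in ps]
    def cost(v):
        t=0
        for p,g in zip(ps,gs):
            for z,x0,x1,y0,y1,sides in rects:
                for k in sides:
                    e=.003
                    def line(o):
                        q=rect(v[0],v[1],v[2],0,z,x0-o,x1+o,y0-o,y1+o); A,B=np.array(q[k]),np.array(q[(k+1)%4])
                        s=np.linspace(.06,.94,60)[:,None]; uv=w2p(p,A+(B-A)*s).astype(np.float32)
                        return cv2.remap(g,uv[:,0].copy(),uv[:,1].copy(),cv2.INTER_LINEAR).ravel()
                    t+=np.mean(line(-e)-line(e))
        return -sign*t
    best=min((minimize(cost,np.array(p0)+np.array([dx,dy,da]),method='Nelder-Mead',options=dict(initial_simplex=np.array(p0)+np.array([dx,dy,da])+np.vstack([np.zeros(3),np.diag(step)]))) for dx in(-.006,.006) for dy in(-.006,.006) for da in(-.04,.04)),key=lambda r:r.fun)
    return best.x,best.fun
HB=[(.020,0,.022,-.16,.16,(0,1,2,3)),(.020,-.06,0,.11,.134,(0,2,3))]
CR=[(.016,-.045,.045,-.06,.06,(0,1,2,3))]
def inH(h,c):
    d=np.array(c[:2])-h[:2]; C,S=np.cos(h[2]),np.sin(h[2]); return np.array([C*d[0]+S*d[1],-S*d[0]+C*d[1]])
E
python3 - <<'E'
from h import *
t=snapshot('top'); s=snapshot('side')
for ps in ([t],[s],[t,s]):
    h,f=edgefit(ps,HB,[.653,.0,.2]); c,g=edgefit(ps,CR,[.506,-.033,-.04],-1)
    print('H',h[:2].round(4),np.degrees(h[2]).round(2),round(f),'C',c[:2].round(4),np.degrees(c[2]).round(2),round(g),'C in H',inH(h,c).round(4))
im=t['frame'][:,:,::-1].copy()
for z,x0,x1,y0,y1,_ in HB: cv2.polylines(im,[(w2p(t,rect(*h,0,z,x0,x1,y0,y1))*8).astype(int)],True,(0,0,255),1,cv2.LINE_AA,3)
cv2.polylines(im,[(w2p(t,rect(*c,0,.016,-.045,.045,-.06,.06))*8).astype(int)],True,(0,255,255),1,cv2.LINE_AA,3)
cv2.imwrite('pics/fit0.png',cv2.resize(im[100:230,160:360],(800,520),interpolation=cv2.INTER_CUBIC))
C,S=np.cos(h[2]),np.sin(h[2])
for n,x,y in(('behind carrier',*(inH(h,c)+[-.085,0])),('jawpush start',-.03,-.18)): print(n,x,y,h[0]+C*x-S*y,h[1]+S*x+C*y)
E
```

```text
H [0.65  0.002] 8.95 -134 C [ 0.5053 -0.0327] -2.69 -300 C in H [-0.1483 -0.0118]
H [0.6528 0.0009] 8.25 -40 C [ 0.5077 -0.0294] -3.05 -109 C in H [-0.148  -0.0092]
H [0.6506 0.002 ] 8.85 -160 C [ 0.506  -0.0327] -2.7 -401 C in H [-0.1482 -0.0121]
behind carrier -0.23319733881962101 -0.0120619514723318 0.4220076524078064 -0.0458179741411277
jawpush start -0.03 -0.18 0.6486248840067188 -0.18049156839442654
```

View pics/fit0.png

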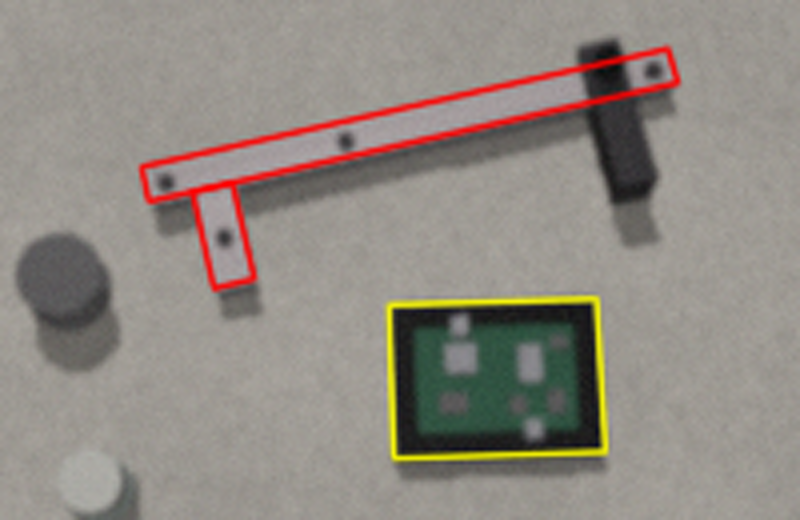

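The fit matches the picture well: the holder is at (0.651, 0.002) with yaw 8.9°, and the carrier sits at (-0.148, -0.012) in its frame, turned -11.5°. I'll use the two spread fingers as a pusher parallel to the bar.

```bash
python3 -m creep '[[[0,0,0,0.063,0.6],[0,0,0,0.063,0.6],[0,0,0,0.064,0.6],[-0.073,0.178,0,0,0.6],[-0.073,0.178,0,0,0.6],[-0.073,0.178,0,0,0.6],[-0.073,0.178,0,0,0.6],[-0.073,0.178,0,0,0.6]]]'
python3 -m creep '[[[-0.073,0.178,0,0,0.6],[-0.073,0.178,0,0,0.6],[-0.073,0.178,0,0,0.6],[-0.073,0.178,0,0,0.6],[-0.073,0.178,0,0,0.6],[-0.073,0.178,0,0,0.6],[-0.073,0.178,0,0,0.6],[-0.073,0.178,0,0,0.6]]]'
python3 -m creep '[[[-0.073,0.178,0,0,0.6],[-0.073,0.178,0,0,0.6],[0,0,0,0,0.6],[0,0,0,0,0.6]]]'
```

```text
clock: 2.57
tool_pos: [0.34, -0.4183, 0.4046]
orientation: [-180.0, 0.0, -171.2]
force: [1.0, 1.3, -0.4]
opening: 0.0528
gripper_force: 0.0
clock: 3.23
tool_pos: [0.4115, -0.1187, 0.4052]
orientation: [-180.0, 0.1, -171.2]
force: [1.1, -0.1, 0.2]
opening: 0.0525
gripper_force: 0.0
clock: 3.57
tool_pos: [0.4299, -0.0437, 0.4049]
orientation: [180.0, 0.0, -170.9]
force: [0.1, -0.3, -0.7]
opening: 0.0524
gripper_force: 0.0
```

```bash
python3 -m creep '[[[0,0,0.18,0,0.6],[0,0,0.18,0,0.6],[0,0,0.18,0,0.6],[0,0,0.18,0,0.6],[0,0,0.18,0,0.6],[0,0,0.14,0,0.6],[0,0,0.06,0,0.6],[0,0,0,0,0.6]]]'
python3 - <<'E'
from h import *
p=snapshot('top')
cv2.imwrite('pics/down.png',cv2.resize(p['frame'][90:290,150:420,::-1],(800,593),interpolation=cv2.INTER_CUBIC))
E
```

```text
clock: 4.23
tool_pos: [0.4282, -0.0471, 0.1821]
orientation: [-179.9, -0.3, -171.3]
force: [-0.7, -0.3, 0.7]
opening: 0.0527
gripper_force: 0.0
```

View pics/down.png

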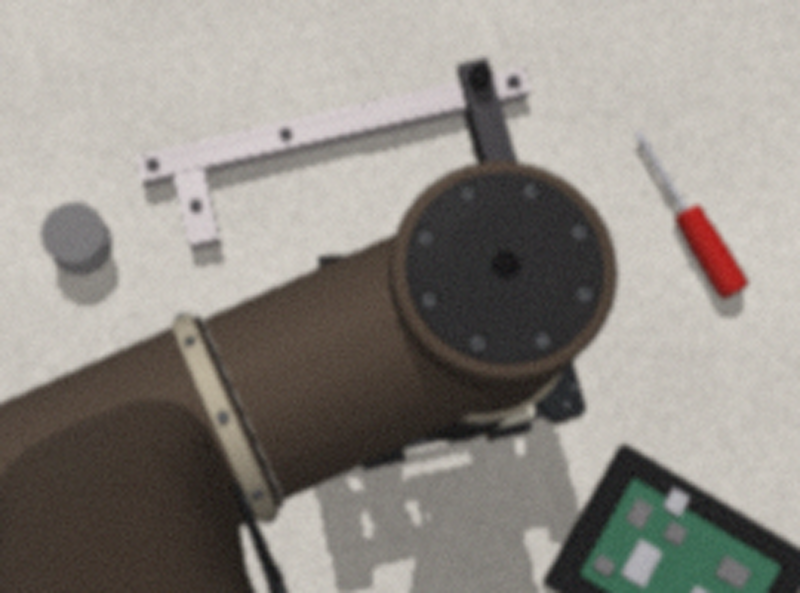

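The camera shows the arm hiding the carrier, with bar, stop and driver untouched. The force reads about zero, so there is no contact yet. Starting the push.

```bash
python3 -m creep '[[[-0.04,0,0,0,0.6],[-0.04,0,0,0,0.6],[-0.04,0,0,0,0.6],[-0.04,0,0,0,0.6],[-0.04,0,0,0,0.6],[-0.04,0,0,0,0.6],[-0.04,0,0,0,0.6],[-0.04,0,0,0,0.6]]]'
python3 -m creep '[[[-0.04,0,0,0,0.6],[-0.04,0,0,0,0.6],[-0.04,0,0,0,0.6],[-0.03,0,0,0,0.6],[-0.02,0,0,0,0.6],[0,0,0,0,0.6]]]'
python3 - <<'E'
from h import *
H=[.6506,.002,np.radians(8.85)]
o=telemetry.get_obs(); print('tcp in H',inH(H,o['tool_pos']).round(4))
p=snapshot('side')
cv2.imwrite('pics/push1.png',cv2.resize(p['frame'][110:290,150:390,::-1],(800,600),interpolation=cv2.INTER_CUBIC))
E
```

```text
clock: 4.95
tool_pos: [0.4935, -0.0357, 0.1847]
orientation: [180.0, -0.0, -171.2]
force: [-2.1, -0.1, 1.4]
opening: 0.0525
gripper_force: 1.1
clock: 5.45
tool_pos: [0.5275, -0.0303, 0.1846]
orientation: [-180.0, 0.0, -171.1]
force: [0.5, -0.5, 0.3]
opening: 0.0524
gripper_force: 0.0
tcp in H [-0.1266 -0.013 ]
```

View pics/push1.png

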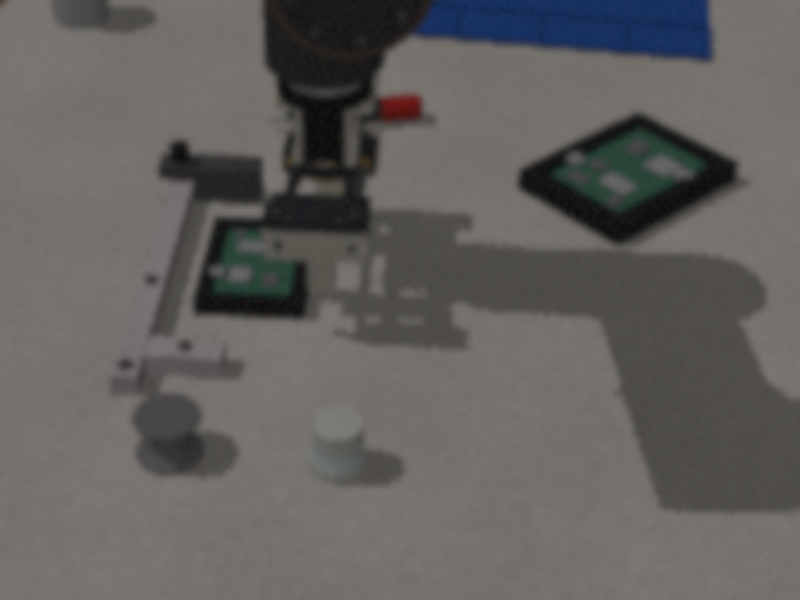

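In the side view the carrier (crop px ~250,265) now lies nearly parallel to the bar with a gap of about 25 mm. Jaw, jar and spool are undisturbed. Continuing gently.

```bash
python3 -m creep '[[[-0.02,0,0,0,0.6],[-0.02,0,0,0,0.6],[-0.02,0,0,0,0.6],[-0.02,0,0,0,0.6],[-0.02,0,0,0,0.6],[0,0,0,0,0.6]]]'
python3 -m creep '[[[-0.01,0,0,0,0.6],[-0.01,0,0,0,0.6],[0,0,0,0,0.6]]]'; python3 - <<'E'
from h import *
H=[.6506,.002,np.radians(8.85)]
o=telemetry.get_obs(); print('tcp in H',inH(H,o['tool_pos']).round(4))
p=snapshot('side'); h=H
c,g=edgefit([p],CR,[*(np.array([.6506,.002])+[-.053,-.02]),h[2]],-1,(.004,.004,.02)); print(c,g,inH(H,c),np.degrees(c[2]-h[2]))
E
```

```text
clock: 6.0
tool_pos: [0.5472, -0.0273, 0.1848]
orientation: [-180.0, 0.1, -171.1]
force: [0.3, 0.0, -0.5]
opening: 0.0523
gripper_force: 0.0
clock: 6.25
tool_pos: [0.5504, -0.0269, 0.1847]
orientation: [-180.0, 0.0, -171.2]
force: [0.0, 0.3, -0.1]
opening: 0.0525
gripper_force: 0.2
tcp in H [-0.1035 -0.0131]
[0.60519424 0.00796094 0.19702852] -86.17762756347656 [-0.0439481   0.01287556] 2.438902657563171
```

```bash
for i in 1; do python3 -m creep '[[[-0.01,0,0,0,0.6],[-0.01,0,0,0,0.6]]]' | grep -E 'pos|force'; done
python3 -m creep '[[[-0.01,0,0,0,0.6],[-0.01,0,0,0,0.6]]]'| grep -E 'pos|force'
```

```text
tool_pos: [0.5533, -0.0265, 0.1845]
force: [-8.5, 0.9, 6.3]
gripper_force: 4.2
tool_pos: [0.5547, -0.0266, 0.1839]
force: [-18.9, -0.7, 12.7]
gripper_force: 9.1
```

The carrier is firmly against the bar (19 N). I'll back off, close the fingers and go over to the jaw's outer side.

```bash
python3 -m creep '[[[0.05,0,0,0,0.6],[0.1,0,0,0,0.6],[0,0,-0.15,0,0],[0,0,-0.15,0,0],[0,0,-0.15,0,0],[0,0,0,0,0]]]' | grep -E 'pos|force'
python3 -m creep '[[[-0.099,-0.161,0,0,0],[-0.099,-0.161,0,0,0],[-0.099,-0.161,0,0,0],[-0.099,-0.161,0,0,0],[-0.099,-0.161,0,0,0],[0,0,0,0,0],[0,0,0,0,0]]]'
python3 - <<'E'
from h import *
H=[.6506,.002,np.radians(8.85)]
o=telemetry.get_obs(); print('tcp in H',inH(H,o['tool_pos']).round(4),np.degrees(H[2])-180)
p=snapshot('side')
c,g=edgefit([p],CR,[.605,.0,H[2]],-1,(.004,.004,.02)); print(inH(H,c),np.degrees(c[2]-H[2]),g)
d=nets.masks_of(p,'jaw')[0]; ys,xs=np.nonzero(d['region']); w=p2w(p,np.c_[xs,ys],.0375)[:,:2]; print('jaw y range',np.percentile([inH(H,q)[1] for q in w],[2,98]))
cv2.imwrite('pics/jaw0.png',cv2.resize(p['frame'][110:260,150:350,::-1],(800,600),interpolation=cv2.INTER_CUBIC))
E
```

```text
tool_pos: [0.5306, -0.0298, 0.2807]
force: [1.5, 0.2, 0.1]
gripper_force: 0.0
clock: 7.72
tool_pos: [0.6519, -0.1759, 0.2735]
orientation: [-180.0, 0.0, -171.3]
force: [-0.4, 0.4, 0.8]
opening: 0.0008
gripper_force: 0.0
tcp in H [-0.0261 -0.176 ] -171.15
[-0.04401143 -0.00291259] 0.1669455424303277 -108.22993469238281
jaw y range [-0.13969459 -0.0579254 ]
```

View pics/jaw0.png

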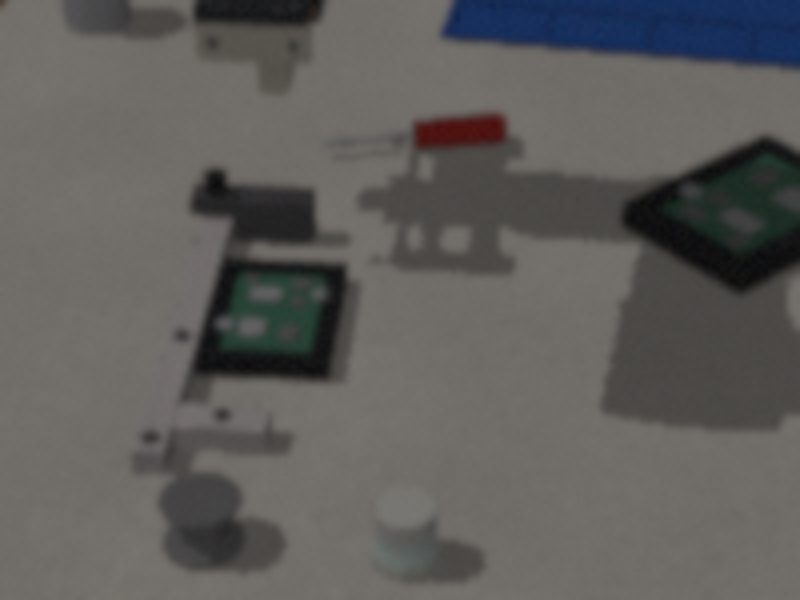

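The carrier is flush with the bar (x -0.044, 0.2°). Jaw, carrier and stop all show clearly, with nothing in between. Next: lower and push the jaw.

```bash
python3 -m creep '[[[0.02,0,0.14,0,0],[0,0,0.14,0,0],[0,0,0.12,0,0],[0,0,0.03,0,0],[0,0,0,0,0]]]' 
python3 -m creep '[[[0,0.03,0,0,0],[0,0.03,0,0,0],[0,0.03,0,0,0],[0,0.03,0,0,0],[0,0.03,0,0,0],[0,0.03,0,0,0],[0,0.03,0,0,0],[0,0.03,0,0,0]]]'
python3 -m creep '[[[0,0.03,0,0,0],[0,0.03,0,0,0],[0,0.03,0,0,0],[0,0.03,0,0,0],[0,0.03,0,0,0],[0,0.03,0,0,0]]]'
python3 - <<'E'
from h import *
H=[.6506,.002,np.radians(8.85)]
o=telemetry.get_obs(); print('tcp in H',inH(H,o['tool_pos']).round(4))
p=snapshot('side')
for y in(0.,.02,.04):
  x=H[0]-np.sin(H[2])*y-.0445;c,g=edgefit([p],CR,[x,y,H[2]],-1,(.004,.004,.02)); print(inH(H,c),np.degrees(c[2]-H[2]),g)
E
```

```text
clock: 8.23
tool_pos: [0.6461, -0.1738, 0.1872]
orientation: [180.0, -0.2, -171.1]
force: [-0.3, 0.4, 0.2]
opening: 0.0003
gripper_force: 0.0
clock: 8.9
tool_pos: [0.6399, -0.1268, 0.1892]
orientation: [-180.0, 0.1, -171.1]
force: [1.0, -2.6, 2.0]
opening: 0.0002
gripper_force: 1.3
clock: 9.4
tool_pos: [0.634, -0.0913, 0.1887]
orientation: [-180.0, -0.0, -171.2]
force: [0.7, -3.4, 2.5]
opening: 0.0007
gripper_force: 2.1
tcp in H [-0.0307 -0.0897]
[-0.04422364  0.02562182] 0.6027095979036137 -106.75172424316406
[-0.04426207  0.02568807] 0.56725016653062 -106.79335021972656
[-0.04426505  0.02574878] 0.664221029639893 -106.75790405273438
```

```bash
python3 -m creep '[[[0,0.02,0,0,0],[0,0.02,0,0,0],[0,0.02,0,0,0],[0,0.02,0,0,0],[0,0.01,0,0,0],[0,0,0,0,0]]]' | grep -E 'pos|force'
python3 -m creep '[[[0,0.01,0,0,0],[0,0.01,0,0,0]]]' | grep -E 'pos|force'
python3 -m creep '[[[0,0.008,0,0,0],[0,0,0,0,0]]]' | grep -E 'pos|force'
```

```text
tool_pos: [0.6311, -0.0734, 0.1885]
force: [1.4, -1.0, 0.9]
gripper_force: 0.4
tool_pos: [0.6306, -0.0701, 0.1885]
force: [0.7, -2.8, 1.7]
gripper_force: 1.8
tool_pos: [0.6303, -0.0682, 0.1885]
force: [0.9, -1.2, 0.1]
gripper_force: 1.0
```

```bash
python3 -m creep '[[[0,0.008,0,0,0],[0,0.008,0,0,0]]]' | grep -E 'pos|force'
python3 - <<'E'
from h import *
H=[.6506,.002,np.radians(8.85)]
o=telemetry.get_obs(); print('tcp in H',inH(H,o['tool_pos']).round(4))
p=snapshot('side')
y=.045;x=H[0]-np.sin(H[2])*y-.0445;c,g=edgefit([p],CR,[x,y,H[2]],-1,(.004,.004,.02)); print(inH(H,c),np.degrees(c[2]-H[2]),g)
E
```

```text
tool_pos: [0.6298, -0.0653, 0.1885]
force: [0.2, -3.2, 0.3]
gripper_force: 1.7
tcp in H [-0.0309 -0.0633]
[-0.04432351  0.03976228] -0.05184964886486566 -115.93109130859375
```

```bash
python3 -m creep '[[[0,0.01,0,0,0],[0,0.01,0,0,0],[0,0,0,0,0]]]' | grep -E 'pos|force'
python3 -m creep '[[[0,0.008,0,0,0],[0,0.008,0,0,0]]]' | grep -E 'pos|force'
```

```text
tool_pos: [0.6291, -0.061, 0.1885]
force: [-0.1, -1.9, 0.4]
gripper_force: 0.9
tool_pos: [0.6287, -0.0581, 0.1886]
force: [-0.5, -3.0, 0.2]
gripper_force: 1.6
```

```bash
python3 -m creep '[[[0,0.006,0,0,0],[0,0.006,0,0,0]]]' | grep -E 'pos|force'
```

```text
tool_pos: [0.6283, -0.0557, 0.1885]
force: [0.0, -4.1, 0.0]
gripper_force: 1.6
```

```bash
python3 -m creep '[[[0,0.006,0,0,0],[0,0.006,0,0,0]]]' | grep -E 'pos|force'
python3 - <<'E'
from h import *
H=[.6506,.002,np.radians(8.85)]
o=telemetry.get_obs(); print('tcp in H',inH(H,o['tool_pos']).round(4))
p=snapshot('side')
y=.047;x=H[0]-np.sin(H[2])*y-.0445;c,g=edgefit([p],CR,[x,y,H[2]],-1,(.004,.004,.02)); print(inH(H,c),np.degrees(c[2]-H[2]),g)
E
```

```text
tool_pos: [0.628, -0.0535, 0.1886]
force: [1.6, -11.7, -1.1]
gripper_force: 5.6
tcp in H [-0.0309 -0.0514]
[-0.04427797  0.04346059] -0.2616279730304955 -108.60601806640625
```

```bash
python3 -m creep '[[[0,0.006,0,0,0],[0,0,0,0,0]]]' | grep -E 'pos|force'
python3 -m creep '[[[0,-0.05,0,0,0],[0,-0.1,0,0,0],[0,-0.1,-0.15,0,0],[0,-0.1,-0.15,0,0],[0,-0.15,-0.15,0,0],[0,-0.15,-0.15,0,0],[0,-0.15,0,0,0],[0,0,0,0,0]]]' | grep -E 'pos|force'
python3 -m creep '[[[0,-0.18,0,0,0],[0,-0.18,0,0,0],[0,-0.18,0,0,0],[0,-0.18,0,0,0],[0,-0.18,0,0,0],[0,0,0,0,0]]]' | grep -E 'pos|force'
python3 - <<'E'
from h import *
H=[.6506,.002,np.radians(8.85)]
t=snapshot('top');s=snapshot('side')
H2,_=edgefit([t],HB,[.6506,.002,.154]); print('H',H2)
for ps in([t],[s],[t,s]):
  y=.05;x=H[0]-np.sin(H[2])*y-.0445;c,g=edgefit(ps,CR,[x,y,H[2]],-1,(.004,.004,.02)); print(inH(H,c),np.degrees(c[2]-H[2]),g)
a=cv2.resize(t['frame'][100:200,190:340,::-1],(450,300),interpolation=cv2.INTER_CUBIC);
b=cv2.resize(s['frame'][140:240,150:300,::-1],(450,300),interpolation=cv2.INTER_CUBIC)
cv2.imwrite('pics/end.png',np.vstack([a,b]))
E
```

```text
tool_pos: [0.6279, -0.0533, 0.1886]
force: [1.5, -12.1, -0.9]
gripper_force: 5.5
tool_pos: [0.6535, -0.2135, 0.3104]
force: [-0.5, 0.2, -1.6]
gripper_force: 0.0
tool_pos: [0.6799, -0.3929, 0.3063]
force: [-0.6, 0.9, -1.0]
gripper_force: 0.0
H [ 0.6493859   0.033694   -0.08174446]
[-0.06530797  0.04911212] 0.9481173712561467 -0.42773428559303284
[-0.04446274  0.04371583] -0.29962731570005885 -113.75115966796875
[-0.04430355  0.04325784] 0.022409504727590956 -112.23918151855469
```

View pics/end.png

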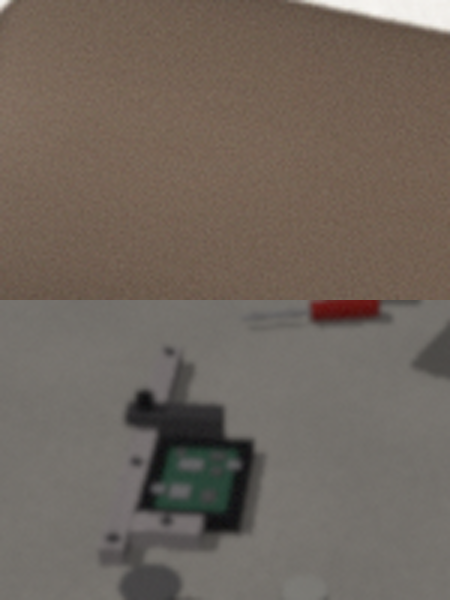

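The side view shows the carrier between jaw and stop, touching the bar; the top view is blocked by the arm. I'll clear the arm to check.

```bash
python3 -m creep '[[[0.185,-0.063,0,0,0],[0.185,-0.063,0,0,0],[0.185,-0.063,0,0,0],[0.185,-0.063,0,0,0],[0.185,-0.063,0,0,0],[0.185,-0.063,0,0,0],[0.185,-0.063,0,0,0],[0.185,-0.063,0,0,0]]]' | grep -E 'pos|force'
python3 -m creep '[[[0.185,-0.063,0,0,0],[0.185,-0.063,0,0,0],[0.185,-0.063,0,0,0],[0,0,0,0,0],[0,0,0,0,0]]]' | grep -E 'pos|force|clock'
python3 - <<'E'
from h import *
t=snapshot('top');s=snapshot('side')
H,f=edgefit([t],HB[:1]+[(.020,-.06,0,.11,.134,(3,2))],[.6506,.002,.154]); print('H',H,f)
y=.05;x=H[0]-np.sin(H[2])*y-.0445
c,g=edgefit([t],CR,[x,y,H[2]],-1,(.004,.004,.02)); print('top',inH(H,c),np.degrees(c[2]-H[2]),g)
# gaps profile along y, in H frame at carrier/stop top
g=t['frame'].astype(np.float32).mean(2); C,S=np.cos(H[2]),np.sin(H[2])
for x in(-.05,-.03):
    for z,ys in((.0175,np.arange(.098,.122,.002)),(.0375,np.arange(-.05,.012,.003))):
        uv=w2p(t,[[H[0]+C*x-S*y,H[1]+S*x+C*y,z] for y in ys]).astype(np.float32)
        print(x,z,ys.round(3).tolist(),cv2.remap(g,uv[:,0].copy(),uv[:,1].copy(),1).ravel().astype(int).tolist())
im=t['frame'][:,:,::-1].copy()
def dr(h,r,col): cv2.polylines(im,[(w2p(t,rect(*h,0,*r))*8).astype(int)],True,col,1,cv2.LINE_AA,3)
for r in HB: dr(H,r[:5],(0,0,255))
dr(H,(.016,-.09,0,-.01,.11),(0,255,255)); dr(H,(.0375,-.06,0,-.034,-.01),(255,255,0))
A=t['frame'][115:185,195:335,::-1]; cv2.imwrite('pics/end2.png',np.vstack([cv2.resize(k,(600,300),interpolation=cv2.INTER_CUBIC) for k in(A,im[115:185,195:335])]))
E
```

```text
tool_pos: [0.4021, -0.5316, 0.3082]
force: [0.2, 0.0, -0.2]
gripper_force: 0.0
clock: 13.82
tool_pos: [0.2979, -0.5867, 0.308]
force: [-0.2, 0.4, 0.6]
gripper_force: 0.0
H [0.65003568 0.00122715 0.15871857] -129.93528747558594
top [-0.04657221  0.04993635] -0.4269161200454886 -221.39585876464844
-0.05 0.0175 [0.098, 0.1, 0.102, 0.104, 0.106, 0.108, 0.11, 0.112, 0.114, 0.116, 0.118, 0.12] [39, 33, 30, 30, 34, 57, 100, 139, 159, 162, 163, 162]
-0.05 0.0375 [-0.05, -0.047, -0.044, -0.041, -0.038, -0.035, -0.032, -0.029, -0.026, -0.023, -0.02, -0.017, -0.014, -0.011, -0.008, -0.005, -0.002, 0.001, 0.004, 0.007, 0.01] [156, 153, 153, 153, 151, 139, 89, 56, 58, 54, 55, 52, 54, 45, 33, 26, 28, 29, 32, 45, 61]
-0.03 0.0175 [0.098, 0.1, 0.102, 0.104, 0.106, 0.108, 0.11, 0.112, 0.114, 0.116, 0.118, 0.12] [38, 32, 30, 30, 34, 52, 94, 135, 152, 146, 118, 82]
-0.03 0.0375 [-0.05, -0.047, -0.044, -0.041, -0.038, -0.035, -0.032, -0.029, -0.026, -0.023, -0.02, -0.017, -0.014, -0.011, -0.008, -0.005, -0.002, 0.001, 0.004, 0.007, 0.01] [151, 152, 152, 145, 147, 129, 87, 58, 54, 54, 55, 57, 57, 49, 34, 25, 26, 25, 27, 46, 65]
```

View pics/end2.png

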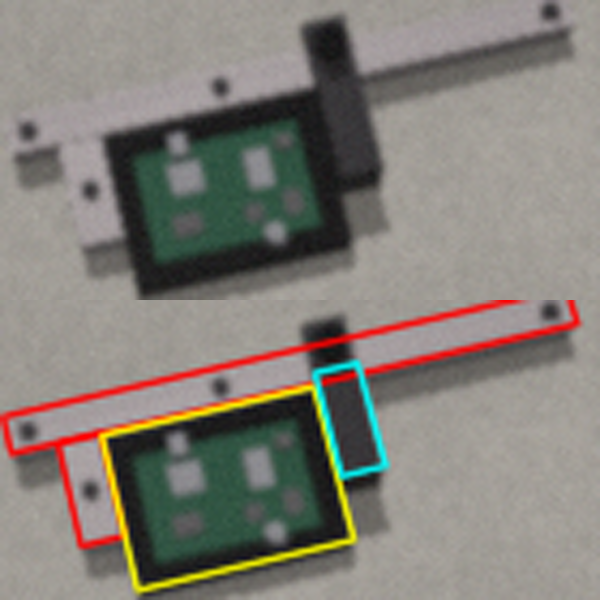

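Carrier is up against the stop (y 0.050) and the jaw is snug against it. The bar gap is uncertain by 1–2 mm, and there is plenty of time, so I'll press once more toward the bar to be sure.

```bash
python3 -m creep '[[[-0.087,0.178,0,0,0.6],[-0.087,0.178,0,0,0.6],[-0.087,0.178,0,0,0.6],[-0.087,0.178,0,0,0.6],[-0.087,0.178,0,0,0.6],[-0.087,0.178,0,0,0.6],[-0.087,0.178,0,0,0.6],[-0.087,0.178,0,0,0.6]]]' | grep -E 'pos'
python3 -m creep '[[[-0.087,0.178,0,0,0.6],[-0.087,0.178,0,0,0.6],[-0.087,0.178,0,0,0.6],[-0.087,0.178,0,0,0.6],[-0.087,0.178,0,0,0.6],[-0.087,0.178,0,0,0.6],[-0.087,0.178,0,0,0.6],[-0.087,0.178,0,0,0.6]]]' | grep -E 'pos'
python3 -m creep '[[[0,0,0,0,0.6],[0,0,0.16,0,0.6],[0,0,0.16,0,0.6],[0,0,0.16,0,0.6],[0,0,0.13,0,0.6],[0,0,0,0,0.6],[0,0,0,0,0.6]]]'
python3 -c "
from h import *
print(inH([.6506,.002,np.radians(8.85)],telemetry.get_obs()['tool_pos']))"
```

```text
tool_pos: [0.3941, -0.2807, 0.3079]
tool_pos: [0.4867, 0.0228, 0.3081]
clock: 15.83
tool_pos: [0.4865, 0.02, 0.185]
orientation: [-179.9, -0.2, -171.0]
force: [0.8, 0.0, -0.4]
opening: 0.0526
gripper_force: 0.0
[-0.1594201   0.04305899]
```

```bash
python3 -m creep '[[[-0.04,0,0,0,0.6],[-0.04,0,0,0,0.6],[-0.04,0,0,0,0.6],[-0.04,0,0,0,0.6],[-0.04,0,0,0,0.6],[-0.04,0,0,0,0.6],[-0.02,0,0,0,0.6],[0,0,0,0,0.6]]]' | grep -E 'pos|force'
python3 -m creep '[[[-0.01,0,0,0,0.6],[-0.01,0,0,0,0.6]]]' | grep -E 'pos|force'
python3 -c "
from h import *
print(inH([.6506,.002,np.radians(8.85)],telemetry.get_obs()['tool_pos']))"
```

```text
tool_pos: [0.5391, 0.0271, 0.1855]
force: [-0.3, -0.8, 0.2]
gripper_force: 0.0
tool_pos: [0.5418, 0.0274, 0.1854]
force: [-0.5, 0.2, 0.6]
gripper_force: 0.0
[-0.10360124  0.04188634]
```

```bash
python3 -m creep '[[[-0.01,0,0,0,0.6],[-0.01,0,0,0,0.6]]]' | grep -E 'pos|force'
python3 -c "
from h import *
print(inH([.6506,.002,np.radians(8.85)],telemetry.get_obs()['tool_pos']))"
```

```text
tool_pos: [0.5448, 0.0278, 0.1852]
force: [-9.2, -0.0, 6.2]
gripper_force: 4.6
[-0.10056088  0.04181505]
```

The contact point matches the earlier flush press (-0.1005 m at ~9 N), so the carrier is against the bar. Retracting, then one final check with the camera.

```bash
python3 -m creep '[[[-0.005,0,0,0,0.6],[0.05,0,0,0,0.6],[0.15,0,0,0,0.6],[0,0,-0.18,0,0.6],[0,0,-0.18,0,0.6],[0,0,-0.18,0,0.6],[0,0,0,0,0.6],[0,0,0,0,0.6]]]' | grep -E 'pos|force|clock'
python3 - <<'E'
from h import *
H=[.6506,.002,np.radians(8.85)]
s=snapshot('side')
y=.05;x=H[0]-np.sin(H[2])*y-.0445
c,g=edgefit([s],CR,[x,y,H[2]],-1,(.004,.004,.02)); print(inH(H,c),np.degrees(c[2]-H[2]),g)
cv2.imwrite('pics/fin.png',cv2.resize(s['frame'][140:260,150:310,::-1],(800,600),interpolation=cv2.INTER_CUBIC))
E
```

```text
clock: 17.5
tool_pos: [0.5078, 0.0225, 0.2962]
force: [-0.4, 0.4, 0.1]
gripper_force: 0.0
[-0.04415972  0.04331546] 0.07658898100574636 -114.78133392333984
```

View pics/fin.png

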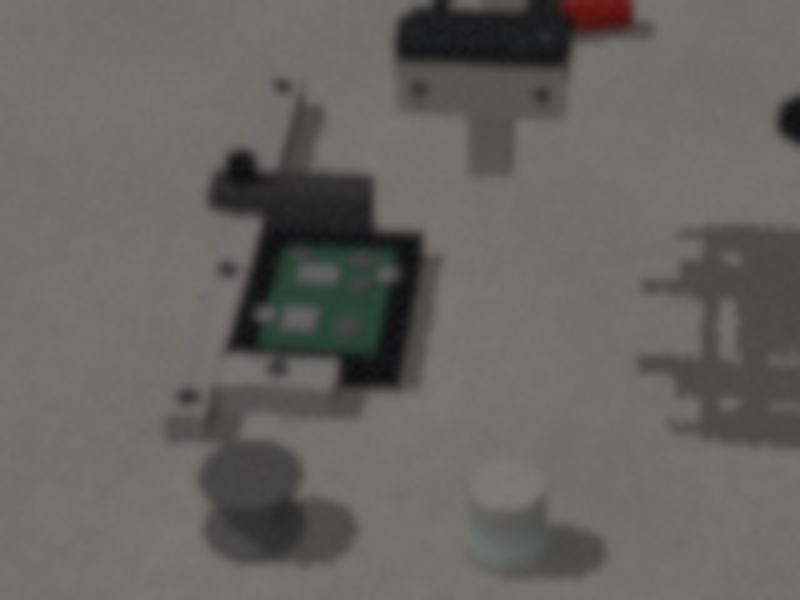

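The carrier (crop px 330,310) sits tight between the stop (280,370), jaw (310,195) and bar. The gripper is clear, and the spool and jar haven't moved. Handing in.

```bash
python3 -c "
from plant import workorder
print(workorder.close_job())"
```

```text
the job is handed in; nothing more can be done
None
```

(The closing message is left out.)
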